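# Unhook the bench scraper and clear the inspection plate

## Task

Lift the scraper off its hook, holding it by one end of its bar since the hook fills the handle, and stand it upright on the black mat. Let go, take it again by the middle of its orange handle, and use it to sweep all four brass offcuts off the dark inspection plate over the open edge into the white catch tray, without bearing down hard on the plate or touching the offcuts with the fingers. Finally stand the scraper upright on the mat again and let go, leaving the jar, the flask and the aluminium part where they are.

Things in the scene. Friction and masses are not known exactly. Their poses are not given: they have to be found in the camera images.
- scraper: Loose scraper, 220 g: aluminium bar with black wiping edge, 130 mm long (y), 26 thick (x), 34 high, an orange window handle on its top. Origin: centre of its underside, z up; symmetric in x and in y. Starts hanging by the handle's top bar on the hook, its x along the hook's arm, underside 122 mm above the table, free to swing. It stands stably on its underside.
- handle (a point): Centre of the scraper's orange handle, 58 mm above its underside; axes as scraper. The handle is 18 mm thick (x), 42 wide (y) and spans 34 to 71 mm above the underside; its window, open along x, is 22 mm wide and spans 34 to 62 mm, under a 9 mm top bar.
- hook (a point): Top of the fixed hook's arm where the scraper hangs, 184 mm up. The arm, 8 mm thick, runs level along this point's x from a 16 mm post at +55 mm to -16 mm, then turns up to a tip at -28 mm, 8 mm above the arm's top. To unhook: raise 14 mm (over 8, under 20), then draw along -x over 40 mm. Nothing stands above the arm.
- stand: Fixed hook stand: grey base 110 x 100 x 12 mm, steel post and hook. Origin on the table, 184 mm under hook, same axes. The base reaches from x = -35 to +75 mm.
- mat: Fixed black rubber mat, 110 (x) x 160 (y) x 4 mm thick. Origin: centre of its underside, on the table; z up.
- plate (a point): Middle of the dark steel inspection plate's top, 36 mm above the table, z up. The fixed plate spans x -90 to +75 mm, y -77 to +77 mm about this point. Grey rails along both y sides rise 18 mm above it; the -x edge is open; at the +x edge it drops straight into the white catch tray.
- tray (a point): Centre of the catch tray's floor, 6 mm above the table, 126 mm along +x from plate; same axes. White, inside 103 mm (x) x 154 mm (y); side and end walls rise 48 mm above its floor; the plate's edge is 30 mm above its floor.
- chip0: Loose brass offcut 16 x 12 x 10 mm (x, y, z), 14 g, lying on the plate, between 25 mm before and 55 mm beyond plate in x and within 50 mm of it in y. Origin: centre of its underside.
- chip1: Loose brass offcut 14 x 14 x 10 mm (x, y, z), 14 g, lying on the plate, between 25 mm before and 55 mm beyond plate in x and within 50 mm of it in y. Origin: centre of its underside.
- chip2: Loose brass offcut 13 x 16 x 10 mm (x, y, z), 14 g, lying on the plate, between 25 mm before and 55 mm beyond plate in x and within 50 mm of it in y. Origin: centre of its underside.
- chip3: Loose brass offcut 18 x 11 x 11 mm (x, y, z), 14 g, lying on the plate, between 25 mm before and 55 mm beyond plate in x and within 50 mm of it in y. Origin: centre of its underside.
- jar: Bystander: loose clear jar, 44 mm across, 60 mm tall. Origin: centre of its underside.
- flask: Bystander: loose amber bottle, 40 mm across, 90 mm tall. Origin: centre of its underside.
- part: Bystander: loose aluminium part, 45 x 35 x 18 mm with a round boss 24 mm across on top, 34 mm tall in all. Origin: centre of its underside.
- stage: The fixed inspection plate with its rails and tray, as one piece; origin on the table, 36 mm below plate, same axes.
Mind the look-alikes: they are no part of the job. What is meant by the mat is not blue or red, and is the larger of those in its own colour.

How it is judged (in metres and radians):
On the way, in this order (a step that is already met when the one before it is completed fails the run):
1. the scraper is off the hook and held up by the fingers at one end of its bar (grasp centre over 30 mm from its middle), its handle over 60 mm from the hook (distance between handle and hook above 0.06 m and contact force between the fingers and scraper above 0.5 N and height (world z) of scraper above 0.03 m and (y of the grasp point in the frame of scraper above 0.03 m or y of the grasp point in the frame of scraper below -0.03 m)), for 0.1 s.
2. the scraper stands upright on the mat, let go (x of scraper in the frame of mat between -0.05 and 0.05 m and y of scraper in the frame of mat between -0.06 and 0.06 m and z of scraper in the frame of mat below 0.012 m and angle between scraper's own z axis and vertical below 0.12 rad and contact force between the fingers and scraper below 0.05 N), for 0.2 s.
3. the scraper is held by the middle of its handle (grasp centre within 20 mm of its middle along its length and 35 mm of the handle's centre), lifted over 20 mm off the mat (y of the grasp point in the frame of scraper between -0.02 and 0.02 m and distance between the grasp point and handle below 0.035 m and contact force between the fingers and scraper above 0.5 N and z of scraper in the frame of mat above 0.024 m), for 0.1 s.
4. all four offcuts lie in the catch tray while the scraper is still held by the handle (x of chip0 in the frame of tray between -0.052 and 0.055 m and y of chip0 in the frame of tray between -0.08 and 0.08 m and z of chip0 in the frame of tray between -0.01 and 0.026 m and x of chip1 in the frame of tray between -0.052 and 0.055 m and y of chip1 in the frame of tray between -0.08 and 0.08 m and z of chip1 in the frame of tray between -0.01 and 0.026 m and x of chip2 in the frame of tray between -0.052 and 0.055 m and y of chip2 in the frame of tray between -0.08 and 0.08 m and z of chip2 in the frame of tray between -0.01 and 0.026 m and x of chip3 in the frame of tray between -0.052 and 0.055 m and y of chip3 in the frame of tray between -0.08 and 0.08 m and z of chip3 in the frame of tray between -0.01 and 0.026 m and contact force between the fingers and scraper above 0.5 N and distance between the grasp point and handle below 0.035 m), for 0.2 s.
At the end, for the whole second after the job is handed in: All four offcuts lie at rest inside the catch tray, below the plate's level, and the scraper stands at rest and released on the mat, upright within 7 degrees, its centre within 50 mm (mat's x) and 60 mm (mat's y) of the mat's centre (all of step 2 and x of chip0 in the frame of tray between -0.052 and 0.055 m and y of chip0 in the frame of tray between -0.08 and 0.08 m and z of chip0 in the frame of tray between -0.01 and 0.026 m and x of chip1 in the frame of tray between -0.052 and 0.055 m and y of chip1 in the frame of tray between -0.08 and 0.08 m and z of chip1 in the frame of tray between -0.01 and 0.026 m and x of chip2 in the frame of tray between -0.052 and 0.055 m and y of chip2 in the frame of tray between -0.08 and 0.08 m and z of chip2 in the frame of tray between -0.01 and 0.026 m and x of chip3 in the frame of tray between -0.052 and 0.055 m and y of chip3 in the frame of tray between -0.08 and 0.08 m and z of chip3 in the frame of tray between -0.01 and 0.026 m and linear speed of each of scraper, chip0, chip1, chip2, chip3 below 0.02 m/s); the robot touches nothing.
It fails at once if the fingers touch an offcut (contact force between the fingers and chip0 above 0.3 N or contact force between the fingers and chip1 above 0.3 N or contact force between the fingers and chip2 above 0.3 N or contact force between the fingers and chip3 above 0.3 N).
It fails at once if the scraper is pressed on the plate, its rails or the tray with more than 60 N (contact force between scraper and stage above 60 N).
It fails at once if the jar, flask or aluminium part is moved more than 20 mm (distance of any of jar, flask, part from where it was at the start of the episode above 0.02 m).
It also fails if it takes over 61 s, if anything falls off the work surface, if the arm or the gripper's body presses on something with over 40 N, if the wrist force passes 120 N, or if a joint passes its speed limit or range.

## Robot

A 6-joint arm with a two-finger parallel gripper is mounted at the origin on the work surface. World frame = base frame: x ahead of the robot, y to its left, z up, the work surface at z = 0. Lengths are in mm, angles in rad, forces in N, time in s.
With the tool pointing down it reaches from about 350 to 775 mm from the base axis. Payload 7.3 kg.
Tool frame: the origin (TCP) lies midway between the tips of the shut fingers; the grasp point (between the pads) lies 19 mm behind it; z points along the fingers, y is the line along which they close (so a half turn about z gives the same grasp; the last joint's range is limited). The gripper opens to 92 mm and grips with 3 to 60 N. Pads are 19 mm wide; open, the fingers measure 130 mm over their backs; the gripper's body (75 mm by 190 mm) begins 47 mm behind the grasp point.
Start: joints at [1.11, 0.342, 1.524, -0, 1.275, -0.146], TCP at [162.539, 499.225, 226.741] pointing down, gripper open.
Joint ranges: [-2.53, 2.53], [-0.77, 2.02], [0.04, 2.7], [-1, 4.14], [0.28, 2.66], [-3.11, 3.11]. Speed limits (rad/s): [2.57, 2.57, 3.14, 3.14, 3.14, 3.14].

## Interface

Orientations are given as [roll, pitch, yaw] about the fixed x, y, z axes, in that order (R = Rz(yaw) Ry(pitch) Rx(roll)).
In Python, from plant import bot gives the robot as it stands.
- The arm moves only by the tool jog_arm, never from a script. Its arguments are lists of equal length, an entry for each row: "dp": the shift along the tool's x, y, z in m, a list of three; "twist": the turn about the tool's z in degrees. A call has 1 to 10 rows; each row shifts and turns the commanded pose from where the row before left it, along the tool's axes as they then stand; what a row does not reach is not made up. A row lasts 1/8 s, in which the tool goes at most 62.5 mm and 10.7 degrees, less where a joint would pass 70% of its speed; a pose out of reach is approached as far as the arm can. A call is refused whole if a number of a shift passes 0.0625 or a number of a turn 10.7, either way. A call with a gripper value outside its range is refused whole. "jaw" is the finger opening in m, from 0 to 0.0918, set as the call begins (left out, the last holds). The fingers move at their own pace and stop on an object; the grip force is fixed at half the most. Time passes only in rows, so rows that do not move let the fingers close. It gives the time, the measured TCP pose, the force, the opening and the grip force at its end, in the units of the state.
- bot.get_obs(): the state, without advancing time (a new reading comes with each control period).
- bot.capture(name): name is "scene" or "top" or "wrist"; returns the picture (400x640x3 uint8, blue, green, red); there is no depth.
- bot.camera_params(name): a dict with "fx", "fy", "cx", "cy" (pixels), "k1" (the pictures are not rectified: a ray, as slopes to the right and down, at radius r is drawn at 1 + k1 r^2 times it, then the intrinsics apply), "R" (3x3) and "t" (3): a world point X has camera coordinates R X + t. Camera axes: x right, y down, z forward; pixel columns grow to the right and rows downward; lengths in mm; the calibration is good to about 2 mm. A picture is of the moment at which its call begins: read the wrist's pose just before it. camera_params takes no time and is no camera call; for the wrist camera it gives the pose at the moment of the call.
- bot.close_job(): hands the job in; it is judged then, once.
Trained networks look in the newest picture that a camera, given by its name, has taken for a name from the list of things; names that differ only in an ending like _2 or _b are one class to them, and where a whole thing is asked for, a point or a joint stands for the part that bears it (a point fixed in the world has none). Each returns a list of dicts, best first, with "confidence" (0 to 1); they miss things now and then, are a little off and sometimes report something else, mostly with a low value. They report only what shows in the picture. A call takes as long as a camera call. They do not tell look-alikes from the thing itself.
- bot.find_in(camera, label): "bbox" ([centre column, centre row, width, height] in pixels, round what is visible of it).
- bot.masks_of(camera, label): "pixels" (400x640 bool, what is visible of it) and "bbox" ([centre column, centre row, width, height] in pixels, round what is visible of it).
The state is a dict: "time": time; "joint_positions": joint angles; "dq": joint speeds; "tau": joint torques, N m; "tool_pos": TCP position; "tcp_rot": TCP orientation; "contact_force": force on the tool from outside, world axes, zero at the start; "moment": the same for the moment, N m; "grip_width": finger opening in mm; "finger_force": force on a finger pad.
Only numpy, scipy, OpenCV 4.12 (cv2) and the standard library are available. Lean on these libraries where they do the work, as an engineer would, in place of code of your own. Each camera call takes 0.05 s, during which the arm holds its last target. There are 200 camera calls.

## Working session

There is one attempt and no reset: what is moved stays moved. The work goes in short steps, Python scripts to look and compute and a tool call to move; the robot and the scene stay as the last step left them, time stands still between calls to the robot, and variables do not carry over. Pictures are saved under pics/ and viewed, at most 10 in all, crops included, and the job is handed in when it is done.

Besides the shell and the picture viewer there is one more tool, called after "Request:" as a command line: name --pt "numbers of a row" for each row, then --argument value for the rest. jog_arm: Moves the arm, as the interface text tells. Its arguments: {"type":"object","properties":{"dp":{"type":"array"},"twist":{"type":"array"},"jaw":{"type":"number"}},"required":["dp","twist"]}

```bash
mkdir -p pics; ls; cat > h.py <<'E'
import numpy as np, cv2
from plant import bot
from scipy.spatial.transform import Rotation as Ro
def ray(p,u,v):
    x=(u-p['cx'])/p['fx'];y=(v-p['cy'])/p['fy'];xd,yd=x,y
    for _ in range(20):
        s=1+p['k1']*(x*x+y*y);x,y=xd/s,yd/s
    R=np.array(p['R']);t=np.array(p['t'])
    return -R.T@t, R.T@np.array([x,y,1.])
def onz(p,u,v,z):
    c,d=ray(p,u,v);return c+d*(z-c[2])/d[2]
def proj(p,X):
    c=np.array(p['R'])@np.array(X,float)+np.array(p['t']);x,y=c[0]/c[2],c[1]/c[2];s=1+p['k1']*(x*x+y*y)
    return np.array([p['fx']*x*s+p['cx'],p['fy']*y*s+p['cy']])
E
python3 - <<'E'
from h import *
o=bot.get_obs();print({k:np.round(v,3) for k,v in o.items()})
for c in ['scene','top']:
    im=bot.capture(c);cv2.imwrite(f'pics/{c}0.png',im)
    p=bot.camera_params(c);print(c,np.round(-np.array(p['R']).T@np.array(p['t'])),p['fx'],p['k1'])
    for l in ['scraper','hook','stand','mat','stage','chip0','chip1','chip2','chip3','jar','flask','part']:
        try:
            r=bot.find_in(c,l);print(l,[(np.round(d['bbox']).astype(int).tolist(),round(d['confidence'],2)) for d in r[:4]])
        except Exception as e: print(l,e)
E
```

```text
pics
{'time': np.float64(0.0), 'joint_positions': array([ 1.11 ,  0.343,  1.525, -0.   ,  1.275, -0.146]), 'dq': array([ 0.001, -0.   , -0.001,  0.   , -0.001,  0.001]), 'tau': array([-1.0000e-03, -4.3125e+01, -2.4422e+01,  7.2000e-02,  5.6000e-02,
       -0.0000e+00]), 'tool_pos': array([162.334, 498.831, 226.038]), 'tcp_rot': array([-3.14 , -0.   ,  2.827]), 'contact_force': array([-0.137,  0.026,  0.763]), 'moment': array([-0.046, -0.003, -0.013]), 'finger_force': np.float64(0.0), 'grip_width': np.float64(91.74)}
scene [ 790. -488.  984.] 490.8255321817982 -0.03244063953904299
scraper [([373, 137, 45, 45], 0.95)]
hook [([376, 158, 58, 76], 0.73)]
stand [([376, 159, 57, 86], 0.67)]
mat [([437, 213, 48, 47], 0.76), ([308, 241, 78, 66], 0.7), ([371, 136, 46, 42], 0.67), ([302, 175, 47, 37], 0.63)]
stage [([264, 340, 162, 119], 0.9)]
chip0 [([263, 350, 4, 6], 0.65), ([250, 338, 11, 9], 0.6), ([235, 350, 6, 8], 0.54)]
chip1 [([263, 350, 4, 6], 0.65), ([250, 338, 11, 9], 0.6), ([235, 350, 6, 8], 0.54)]
chip2 [([263, 350, 4, 6], 0.65), ([250, 338, 11, 9], 0.6), ([235, 350, 6, 8], 0.54)]
chip3 [([263, 350, 4, 6], 0.65), ([250, 338, 11, 9], 0.6), ([235, 350, 6, 8], 0.54)]
jar [([403, 271, 24, 30], 0.59)]
flask [([383, 293, 26, 32], 0.68)]
part [([356, 270, 24, 26], 0.83), ([377, 163, 58, 72], 0.64), ([310, 240, 80, 72], 0.34)]
top [ 386.   31. 1212.] 458.58925516668796 -0.1225079939175969
scraper [([196, 191, 55, 22], 0.61)]
hook []
stand [([207, 189, 43, 46], 0.75), ([301, 207, 65, 47], 0.46), ([310, 157, 17, 22], 0.44)]
mat [([239, 253, 42, 33], 0.94), ([217, 124, 47, 32], 0.93), ([406, 286, 64, 44], 0.91), ([301, 206, 66, 49], 0.74)]
stage [([404, 184, 89, 113], 0.66)]
chip0 []
chip1 []
chip2 []
chip3 []
jar [([295, 125, 19, 23], 0.82)]
flask [([404, 183, 91, 114], 0.64), ([321, 129, 11, 17], 0.55)]
part [([312, 158, 16, 19], 0.49)]
```

```bash
python3 - <<'E'
import cv2
a=cv2.imread('pics/top0.png');b=cv2.imread('pics/scene0.png')
cv2.imwrite('pics/top0c.png',cv2.resize(a[90:330,150:470],None,fx=2.5,fy=2.5,interpolation=cv2.INTER_CUBIC))
cv2.imwrite('pics/scene0c.png',cv2.resize(b[100:410,160:480],None,fx=1.9,fy=1.9,interpolation=cv2.INTER_CUBIC))
E
```

```text
(no output)
```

View pics/top0c.png

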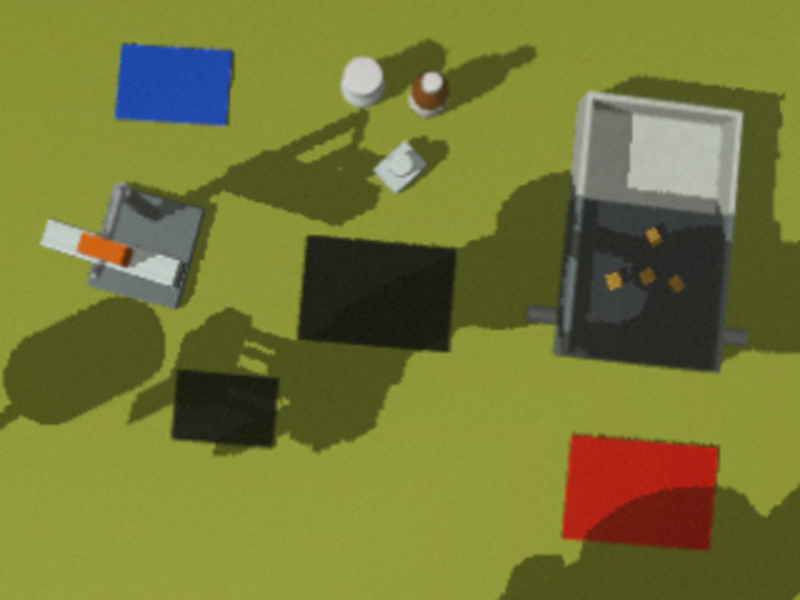

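View pics/scene0c.png

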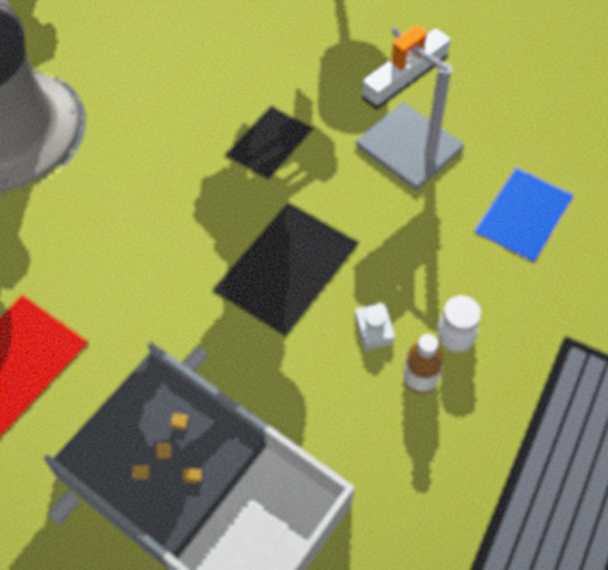

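The top crop shows the stand and scraper (orange handle at crop 104,249, so top pixel ~192,190) and the stage at ~(404,184). There are two black mats: the large one at top (301,207), scene (308,241), and the small one at top (240,253). The other mats are blue (217,124) and red (406,286). The larger black one, about 60x41 px, is the one meant. The crop already shows it enlarged and confirms this.

```bash
cat >> h.py <<'E'
from scipy.optimize import minimize
def box(x0,x1,y0,y1,z0,z1): return np.array([[x,y,z] for x in(x0,x1) for y in(y0,y1) for z in(z0,z1)],float)
def place(B,q): 
    c,s=np.cos(q[2]),np.sin(q[2]);return np.c_[B[:,0]*c-B[:,1]*s+q[0],B[:,0]*s+B[:,1]*c+q[1],B[:,2]]
def hullmask(pts,S=4):
    h=cv2.convexHull(np.round(pts*S).astype(np.int32));m=np.zeros((400*S,640*S),np.uint8);cv2.fillPoly(m,[h],1);return m
def fit(views,B,q0,S=4):
    """views: list (params, bool mask); B box corners"""
    T=[]
    for p,m in views:
        ys,xs=np.nonzero(m);
        c=np.concatenate([np.c_[xs+dx,ys+dy] for dx in(-.5,.5) for dy in(-.5,.5)])
        T.append(hullmask(c,S))
    def cost(q):
        r=0
        for (p,_),t in zip(views,T):
            m=hullmask(np.array([proj(p,X) for X in place(B,q)]),S);r+=1-(m&t).sum()/max(1,(m|t).sum())
        return r
    best=None
    for d in (20,6):
        s=np.vstack([q0]+[np.array(q0)+e for e in (np.diag([d,d,.15]))])
        best=minimize(cost,q0,method='Nelder-Mead',options=dict(initial_simplex=s,xatol=.05,fatol=1e-4,maxiter=150));q0=best.x
    return best.x,best.fun/len(views)
def orange(im):
    h=cv2.cvtColor(im,cv2.COLOR_BGR2HSV);return (h[...,0]<14)&(h[...,0]>4)&(h[...,1]>170)&(h[...,2]>90)
def comp(m,u,v,r):
    n,l,st,c=cv2.connectedComponentsWithStats(m.astype(np.uint8));g=[i for i in range(1,n) if np.hypot(*(c[i]-[u,v]))<r]
    return l==max(g,key=lambda i:st[i,4])
E
python3 - <<'E'
from h import *
P={c:bot.camera_params(c) for c in('top','scene')};I={c:cv2.imread(f'pics/{c}0.png') for c in P}
v=[(P['top'],comp(orange(I['top']),191.6,189.6,15)),(P['scene'],comp(orange(I['scene']),376,125,15))]
print([ (m.sum(),np.round(np.argwhere(m).mean(0)[::-1],1)) for _,m in v])
q0=onz(P['top'],191.6,189.6,185);print('handle top ray',q0,'scene',onz(P['scene'],376,125,180))
B=box(-9,9,-21,21,156,193)
for vv in (v,v[:1],v[1:]): print('handle',fit(vv,B,[q0[0],q0[1],-.25]))
def dk(im): 
    return im.max(2)<60
v=[(P['top'],comp(dk(I['top']),301,207,12)),(P['scene'],comp(dk(I['scene']),308,241,12))]
print([ (m.sum(),np.round(np.argwhere(m).mean(0)[::-1],1)) for _,m in v])
q0=onz(P['top'],301,207,4);B=box(-55,55,-80,80,0,4)
for vv in (v,v[:1],v[1:]): print('mat',fit(vv,B,[q0[0],q0[1],-.05]))
# bar ends/base/stage points from the crop, top view
f=lambda x,y,z: np.round(onz(P['top'],150+(x-.75)/2.5,90+(y-.75)/2.5,z))
print('bar ends',f(45,233,156),f(180,272,156))
print('base',[f(*a,12) for a in((115,187),(203,207),(178,305),(90,285))])
print('plate +x edge',f(583,198,36),f(733,213,36),'-x',f(563,352,45),f(718,370,45),'tray far',f(590,95,54),f(742,112,54))
print('jar',f(363,90,0),f(430,105,0),f(400,170,10))
for n,a in dict(c0=(654,236),c1=(614,281),c2=(647,276),c3=(677,284)).items(): print(n,f(*a,41))
E
```

```text
[(np.int64(142), array([190.9, 189.3])), (np.int64(14), array([372.7, 129.1]))]
handle top ray [477.94517234 262.9562862  185.        ] scene [484.11044616 259.91078504 180.        ]
handle (array([ 4.79723395e+02,  2.67809156e+02, -2.57956179e-01]), np.float64(0.5151055772755051))
handle (array([ 4.79697455e+02,  2.68328482e+02, -2.52579904e-01]), np.float64(0.14180537772087065))
handle (array([4.87865834e+02, 2.44856174e+02, 3.97886889e-01]), np.float64(0.823076923076923))
[(np.int64(2487), array([300.6, 207.2])), (np.int64(2499), array([309.7, 241. ]))]
mat (array([ 4.54689712e+02,  1.36255772e+01, -5.55670998e-02]), np.float64(0.04339389600955912))
mat (array([ 4.54796864e+02,  1.35853985e+01, -5.25895142e-02]), np.float64(0.02737099441555013))
mat (array([ 4.54816449e+02,  1.38528979e+01, -6.06625618e-02]), np.float64(0.05518797990750368))
bar ends [495. 326. 156.] [462. 199. 156.]
base [array([560., 294.,  12.]), array([541., 200.,  12.]), array([437., 223.,  12.]), array([456., 316.,  12.])]
plate +x edge [ 558. -198.   36.] [ 546. -359.   36.] -x [ 397. -177.   45.] [ 381. -339.   45.] tray far [ 663. -201.   54.] [ 651. -364.   54.]
jar [674.  35.   0.] [660. -38.   0.] [586.  -7.  10.]
c0 [ 519. -272.   41.]
c1 [ 471. -230.   41.]
c2 [ 477. -265.   41.]
c3 [ 470. -297.   41.]
```

```bash
cat >> h.py <<'E'
import json,math
def plan(start,goals):
    """start (x,y,z,yaw) commanded mm/rad; goals (x,y,z,yaw,nrows). Prints jog rows (rounded to .5 mm/.1 deg) with the accumulated rounding fed back"""
    x=np.array(start[:3],float);yaw=start[3];dps=[];tw=[]
    for g in goals:
        n=g[4]
        for k in range(n):
            f=1/(n-k);d=(np.array(g[:3])-x)*f;dy=((g[3]-yaw+np.pi)%(2*np.pi)-np.pi)*f
            R=Ro.from_euler('xyz',[np.pi,0,yaw]);t=np.round(R.inv().apply(d)*2)/2;t0=round(-math.degrees(dy),1)
            x=x+R.apply(t);yaw-=math.radians(t0);dps.append((t/1000+0.).tolist());tw.append(t0+0.)
            assert np.abs(t).max()<=62.5 and abs(t0)<=10.7,(t,t0)
    print(json.dumps(dict(dp=dps,twist=tw)),'-> end',np.round(x,1).tolist(),round(yaw,4))
E
python3 - <<'E'
from h import *
p=bot.camera_params('wrist');o=bot.get_obs();R=Ro.from_euler('xyz',o['tcp_rot']).as_matrix()
c=-np.array(p['R']).T@np.array(p['t']);print('cam in tool',R.T@(c-o['tool_pos']),'axes',np.round(R.T@np.array(p['R']).T,2),p['fx'])
plan((162.5,499.2,226.7,2.827),[(464,209,240,1.321,10)])
E
```

```text
cam in tool [  71.66943442   -0.99960668 -158.06357024] axes [[-0.   -0.96 -0.27]
 [ 1.   -0.   -0.  ]
 [ 0.   -0.27  0.96]] 299.27799313176865
{"dp": [[-0.0375, -0.0185, -0.0015], [-0.04, -0.0125, -0.0015], [-0.0415, -0.0065, -0.0015], [-0.042, 0.0, -0.0015], [-0.0415, 0.0065, -0.001], [-0.04, 0.0125, -0.0015], [-0.0375, 0.018, -0.001], [-0.0345, 0.0235, -0.0015], [-0.0305, 0.0285, -0.001], [-0.0255, 0.033, -0.0015]], "twist": [8.6, 8.6, 8.6, 8.6, 8.6, 8.7, 8.6, 8.7, 8.6, 8.7]} -> end [464.1, 209.1, 240.2] 1.3208
```

Request:
jog_arm --pt "-0.0375 -0.0185 -0.0015" --pt "-0.04 -0.0125 -0.0015" --pt "-0.0415 -0.0065 -0.0015" --pt "-0.042 0.0 -0.0015" --pt "-0.0415 0.0065 -0.001" --pt "-0.04 0.0125 -0.0015" --pt "-0.0375 0.018 -0.001" --pt "-0.0345 0.0235 -0.0015" --pt "-0.0305 0.0285 -0.001" --pt "-0.0255 0.033 -0.0015" --twist '[8.6, 8.6, 8.6, 8.6, 8.6, 8.7, 8.6, 8.7, 8.6, 8.7]' --jaw 0.07

```text
time: 2.55
tool_pos: [465.0, 208.0, 240.3]
tcp_rot: [3.141, -0.0, 1.315]
contact_force: [1.3, 0.9, -0.4]
grip_width: 69.9
finger_force: 0.0
```

Request:
jog_arm --pt "0 0 0" --pt "0 0 0" --pt "0 0 0" --twist '[0, 0, 0]'

```text
time: 2.92
tool_pos: [463.3, 209.9, 240.3]
tcp_rot: [-3.141, -0.0, 1.323]
contact_force: [-0.8, 0.5, -0.2]
grip_width: 69.7
finger_force: 0.0
```

```bash
python3 - <<'E'
from h import *
o=bot.get_obs();print(np.round(o['tool_pos'],1),np.round(o['tcp_rot'],4),np.round(o['joint_positions'],2))
p=bot.camera_params('wrist');im=bot.capture('wrist');cv2.imwrite('pics/w1.png',im)
import pickle;pickle.dump(p,open('w1.pkl','wb'))
for l in('scraper','stand'): print(l,[(np.round(d['bbox']).astype(int).tolist(),round(d['confidence'],2)) for d in bot.find_in('wrist',l)[:3]])
m=orange(im);ys,xs=np.nonzero(m);print(m.sum(),xs.mean(),ys.mean())
E
```

```text
[463.3 209.9 240.3] [-3.1413e+00 -2.0000e-04  1.3226e+00] [0.27 0.3  1.54 0.   1.3  0.52]
scraper [([319, 131, 40, 168], 0.56)]
stand [([344, 127, 130, 83], 0.6)]
1447 318.60677263303387 136.69730476848653
```

View pics/w1.png

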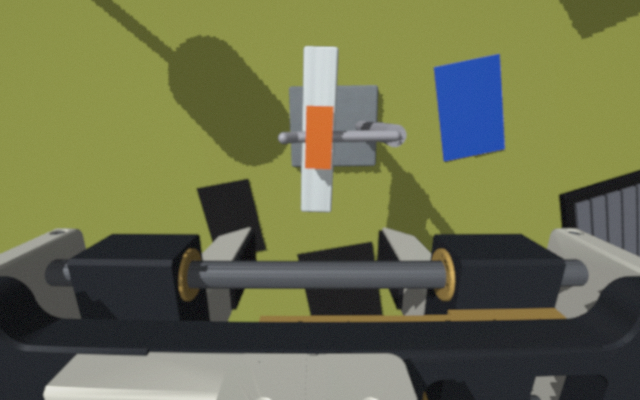

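The wrist view shows the hung bar's top with ends at about (321,47) and (316,211). The orange handle top is centred at (319,137), and the hook arm runs from the tip at 284,138 to the post at 400,135.

```bash
python3 - <<'E'
from h import *;import pickle
p=pickle.load(open('w1.pkl','rb'))
f=lambda u,v,z:np.round(onz(p,u,v,z),1)
a,b=f(321,46.5,156),f(316,211,156);print('bar ends',a,b,'len',np.linalg.norm(a-b),'mid',(a+b)/2,'yaw',np.arctan2(-(a-b)[0],(a-b)[1]))
c=[f(*q,193) for q in((306.5,106),(333,106),(332,168),(305.5,168))];print('handle',c,np.mean(c,0))
t,q=f(284,138,190),f(397,135,184);print('tip',t,'post',q,np.linalg.norm(t-q),np.arctan2((q-t)[1],(q-t)[0]))
E
```

```text
bar ends [496.6 325.5 156. ] [461.4 202.  156. ] len 128.4184176822001 mid [479.   263.75 156.  ] yaw -0.2776578792237193
handle [array([476.3, 285.6, 193. ]), array([493.2, 281.3, 193. ]), array([482.9, 241.3, 193. ]), array([465.1, 245.9, 193. ])] [479.375 263.525 193.   ]
tip [455.9 269.1 190. ] post [532.9 251.4 184. ] 79.23566116339285 -0.2259450393248251
```

Request:
jog_arm --pt "0.0005 0.0005 0.05" --pt "0 0 0.04" --pt "0 0 0.018" --pt "0 0 0" --pt "0 0 0" --twist '[0.8, 0, 0, 0, 0]'

```text
time: 3.7
tool_pos: [465.2, 209.9, 133.2]
tcp_rot: [3.14, -0.001, 1.307]
contact_force: [0.3, 0.5, 0.9]
grip_width: 70.0
finger_force: 0.0
```

Request:
jog_arm --pt "0 0 0" --pt "0 0 0" --pt "0 0 0" --pt "0 0 0" --pt "0 0 0" --pt "0 0 0" --twist '[0, 0, 0, 0, 0, 0]' --jaw 0.015

```text
time: 4.45
tool_pos: [464.7, 209.5, 132.2]
tcp_rot: [3.142, -0.0, 1.307]
contact_force: [0.4, 0.4, 0.1]
grip_width: 25.8
finger_force: 30.0
```

Request:
jog_arm --pt "0 0 -0.007" --pt "0 0 -0.007" --pt "0 0 0" --pt "-0.0005 -0.012 0" --pt "-0.0005 -0.015 0" --pt "-0.0005 -0.015 0" --pt "-0.0005 -0.015 0" --pt "0 -0.015 0" --pt "0 0 0" --twist '[0, 0, 0, 0, 0, 0, 0, 0, 0]'

```text
time: 5.58
tool_pos: [393.5, 226.7, 146.4]
tcp_rot: [-3.141, -0.0, 1.308]
contact_force: [0.8, 0.6, -1.5]
grip_width: 26.0
finger_force: 30.0
```

```bash
python3 - <<'E'
from h import *;import pickle
o=bot.get_obs();print(np.round(o['tool_pos'],1),np.round(o['tcp_rot'],4),o['finger_force'],o['contact_force'])
p=bot.camera_params('wrist');a=bot.capture('wrist');b=bot.capture('scene')
cv2.imwrite('pics/m1.png',np.vstack([a[:300],cv2.resize(b[80:230,280:480],(640,480))[:300]]))
E
```

```text
[393.5 226.7 146.4] [-3.1414 -0.      1.3078] 29.970112144947052 [ 0.75898915  0.55950298 -1.45103812]
```

View pics/m1.png

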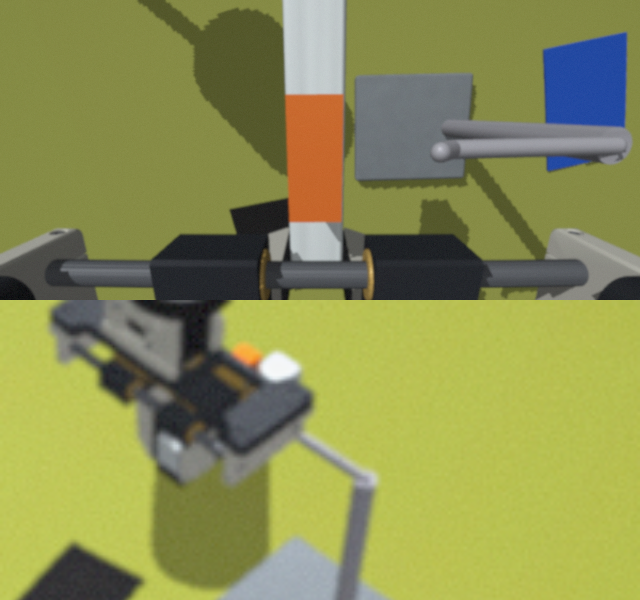

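```bash
python3 - <<'E'
from h import *
plan((393.5,226.7,146.4,1.3078),[(450,-42,80,1.486,8),(450,-42,24,1.486,2)])
E
```

```text
{"dp": [[-0.0305, 0.0155, 0.0085], [-0.031, 0.015, 0.0085], [-0.0315, 0.014, 0.008], [-0.0315, 0.0135, 0.0085], [-0.032, 0.0125, 0.008], [-0.032, 0.012, 0.0085], [-0.0325, 0.0115, 0.008], [-0.0325, 0.0105, 0.0085], [0.0, 0.0, 0.028], [0.0, 0.0, 0.028]], "twist": [-1.3, -1.3, -1.3, -1.3, -1.3, -1.2, -1.3, -1.2, 0.0, 0.0]} -> end [449.9, -42.0, 23.9] 1.4858
```

Request:
jog_arm --pt "-0.0305 0.0155 0.0085" --pt "-0.031 0.015 0.0085" --pt "-0.0315 0.014 0.008" --pt "-0.0315 0.0135 0.0085" --pt "-0.032 0.0125 0.008" --pt "-0.032 0.012 0.0085" --pt "-0.0325 0.0115 0.008" --pt "-0.0325 0.0105 0.0085" --pt "0.0 0.0 0.028" --pt "0.0 0.0 0.028" --twist '[-1.3, -1.3, -1.3, -1.3, -1.3, -1.2, -1.3, -1.2, 0.0, 0.0]'

```text
time: 6.92
tool_pos: [451.8, -43.6, 23.1]
tcp_rot: [3.14, 0.0, 1.483]
contact_force: [-0.3, 0.5, -2.4]
grip_width: 26.1
finger_force: 30.0
```

Request:
jog_arm --pt "0 0 0" --pt "0 0 0" --pt "0 0 0.003" --pt "0 0 0.002" --pt "0 0 0" --twist '[0, 0, 0, 0, 0]'

```text
time: 7.55
tool_pos: [450.8, -42.3, 18.9]
tcp_rot: [3.141, -0.0, 1.485]
contact_force: [-0.1, -0.0, -1.5]
grip_width: 26.0
finger_force: 30.0
```

Request:
jog_arm --pt "0 0 0.002" --pt "0 0 0.001" --pt "0 0 0.001" --pt "0 0 0" --twist '[0, 0, 0, 0]'

```text
time: 8.05
tool_pos: [450.7, -42.4, 14.6]
tcp_rot: [-3.141, -0.0, 1.485]
contact_force: [-0.3, -0.6, -1.5]
grip_width: 25.7
finger_force: 30.0
```

Request:
jog_arm --pt "0 0 0.001" --pt "0 0 0" --twist '[0, 0]'

```text
time: 8.3
tool_pos: [450.8, -42.4, 14.4]
tcp_rot: [3.141, 0.0, 1.485]
contact_force: [-2.3, -0.2, 6.8]
grip_width: 25.6
finger_force: 30.0
```

```bash
python3 - <<'E'
from h import *
o=bot.get_obs();print(np.round(o['tool_pos'],1),o['contact_force'],o['moment'])
E
```

```text
[450.8 -42.4  14.4] [-2.28526336 -0.19575705  6.78523569] [-0.04445684  0.52342886  0.07930005]
```

Request:
jog_arm --pt "0 0 0" --pt "0 0 0" --pt "0 0 0" --pt "0 0 -0.01" --pt "0 0 -0.04" --pt "0 0 -0.05" --pt "0 0 -0.05" --pt "0 0 -0.03" --pt "0 0 0" --pt "0 0 0" --twist '[0, 0, 0, 0, 0, 0, 0, 0, 0, 0]' --jaw 0.06

```text
time: 9.55
tool_pos: [450.1, -42.2, 193.2]
tcp_rot: [-3.141, -0.0, 1.485]
contact_force: [0.4, -0.2, -0.9]
grip_width: 60.0
finger_force: 0.0
```

```bash
python3 - <<'E'
from h import *;import pickle
o=bot.get_obs();print(np.round(o['tool_pos'],1),np.round(o['tcp_rot'],4))
p=bot.camera_params('wrist');a=bot.capture('wrist');cv2.imwrite('pics/w2.png',a);pickle.dump(p,open('w2.pkl','wb'))
m=orange(a);print(m.sum());n,l,st,c=cv2.connectedComponentsWithStats(m.astype(np.uint8));i=1+np.argmax(st[1:,4]);print(st[i],c[i])
ys,xs=np.nonzero(l==i);r=cv2.boxPoints(cv2.minAreaRect(np.c_[xs,ys].astype(np.float32)));print(r)
k=[onz(p,*q,75)[:2] for q in r];print(np.round(k,1),np.mean(k,0))
E
```

```text
[450.1 -42.2 193.2] [-3.1407e+00 -3.0000e-04  1.4846e+00]
776
[308 110  18  45 758] [316.99604222 131.85488127]
[[307.99997 110.     ]
 [324.99997 110.     ]
 [324.99997 154.     ]
 [307.99997 154.     ]]
[[449.4  33.2]
 [464.4  31.9]
 [461.3  -7.1]
 [445.7  -5.7]] [455.21121264  13.06870368]
```

View pics/w2.png

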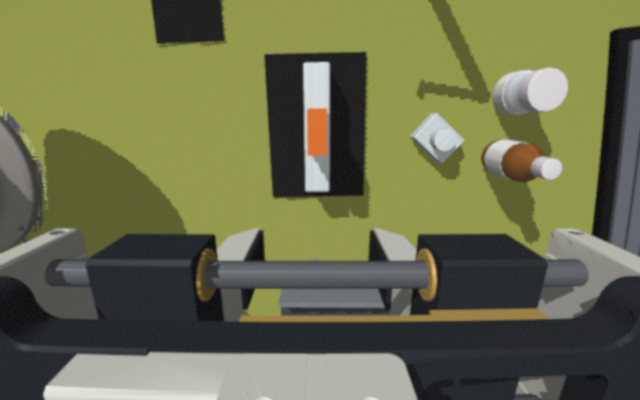

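The view shows the scraper upright in the middle of the black mat (handle at 317,132), clear of the part, jar and flask. Next I look at the stage from close by.

Request:
jog_arm --pt "-0.046 -0.002 -0.005" --pt "-0.046 -0.002 -0.005" --pt "-0.046 -0.002 -0.005" --pt "-0.046 -0.002 -0.005" --pt "-0.046 -0.002 -0.005" --pt "-0.046 -0.002 -0.005" --pt "-0.046 -0.002 -0.005" --pt "0 0 0" --pt "0 0 0" --pt "0 0 0" --twist '[0, 0, 0, 0, 0, 0, 0, 0, 0, 0]'

```text
time: 10.85
tool_pos: [409.2, -360.7, 228.1]
tcp_rot: [-3.141, -0.001, 1.486]
contact_force: [0.1, 0.7, -0.0]
grip_width: 59.9
finger_force: 0.0
```

```bash
python3 - <<'E'
from h import *;import pickle
o=bot.get_obs();print(np.round(o['tool_pos'],1),np.round(o['tcp_rot'],4),o['time'])
p=bot.camera_params('wrist');a=bot.capture('wrist');cv2.imwrite('pics/w3.png',a);pickle.dump(p,open('w3.pkl','wb'))
cv2.imwrite('pics/w3c.png',cv2.resize(a[0:240,140:500],None,fx=2.2,fy=2.2,interpolation=cv2.INTER_CUBIC))
E
```

```text
[ 409.2 -360.7  228.1] [-3.1407e+00 -1.3000e-03  1.4859e+00] 10.85
```

View pics/w3c.png

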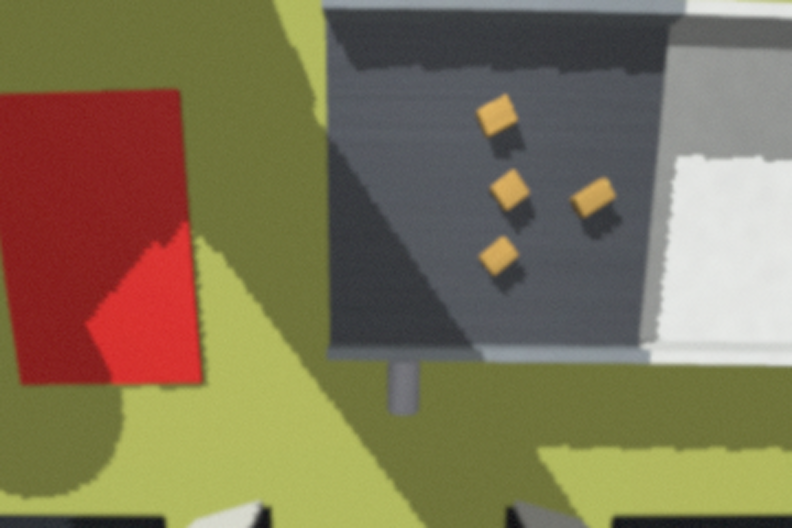

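```bash
python3 - <<'E'
from h import *;import pickle
p=pickle.load(open('w3.pkl','rb'))
g=lambda x,y:(140+(x-.6)/2.2,(y-.6)/2.2)
f=lambda x,y,z:np.round(onz(p,*g(x,y),z),1)[:2]
print('-x edge',f(328,120,36),f(330,340,36))
print('+x edge',f(667,50,36),f(642,330,36),f(640,345,36))
print('near rail in@36',f(330,346,36),f(640,346,36),'@54',f(330,346,54),f(640,346,54),'out@54',f(330,361,54),f(640,362,54))
print('far rail in@54',f(328,10,54),f(680,14,54))
for c in((498,115),(510,190),(594,197),(499,257)): print('chip',f(*c,46))
c=f(498,115,46)
E
```

```text
-x edge [ 391.1 -224. ] [ 380.6 -331.6]
+x edge [ 557.4 -205.7] [ 546.2 -340.1] [ 545.3 -348. ]
near rail in@36 [ 380.2 -334.7] [ 545.3 -348.6] @54 [ 382.  -332.4] [ 538.6 -345.6] out@54 [ 381.2 -340. ] [ 538.7 -353.8]
far rail in@54 [ 397.3 -181.4] [ 556.  -195.4]
chip [ 472.7 -230.5]
chip [ 477.  -264.9]
chip [ 518.1 -271.4]
chip [ 470.3 -296.3]
```

```bash
python3 - <<'E'
from h import *
plan((409.2,-360.7,228.1,1.4859),[(455.2,13.1,120,1.4855,9)])
E
```

```text
{"dp": [[0.042, 0.0015, 0.012], [0.042, 0.0015, 0.012], [0.042, 0.0015, 0.012], [0.0415, 0.0015, 0.012], [0.042, 0.0015, 0.012], [0.0415, 0.0015, 0.012], [0.042, 0.0015, 0.012], [0.0415, 0.002, 0.012], [0.042, 0.0015, 0.012]], "twist": [0.0, 0.0, 0.0, 0.0, 0.0, 0.0, 0.0, 0.0, 0.0]} -> end [455.1, 13.3, 120.1] 1.4859
```

Request:
jog_arm --pt "0.042 0.0015 0.012" --pt "0.042 0.0015 0.012" --pt "0.042 0.0015 0.012" --pt "0.0415 0.0015 0.012" --pt "0.042 0.0015 0.012" --pt "0.0415 0.0015 0.012" --pt "0.042 0.0015 0.012" --pt "0.0415 0.002 0.012" --pt "0.042 0.0015 0.012" --pt "0 0 0" --twist '[0.0, 0.0, 0.0, 0.0, 0.0, 0.0, 0.0, 0.0, 0.0, 0.0]'

```text
time: 12.15
tool_pos: [454.5, 14.9, 120.1]
tcp_rot: [-3.14, -0.001, 1.49]
contact_force: [-0.6, -0.1, -1.3]
grip_width: 59.9
finger_force: 0.0
```

Request:
jog_arm --pt "0 0 0" --pt "0 0 0" --pt "0 0 0.04" --pt "0 0 0.03" --pt "0 0 0.005" --pt "0 0 0" --pt "0 0 0" --twist '[0, 0, 0, 0, 0, 0, 0]'

```text
time: 13.02
tool_pos: [456.3, 11.6, 46.9]
tcp_rot: [3.139, 0.0, 1.484]
contact_force: [-0.5, -1.0, -0.2]
grip_width: 59.7
finger_force: 0.0
```

Request:
jog_arm --pt "0.001 0 0.0015" --pt "0 0 0" --twist '[0, 0]'

```text
time: 13.28
tool_pos: [455.7, 13.0, 44.6]
tcp_rot: [3.141, -0.0, 1.485]
contact_force: [0.1, -0.5, -0.2]
grip_width: 60.0
finger_force: 0.0
```

Request:
jog_arm --pt "0 0 0" --pt "0 0 0" --pt "0 0 0" --pt "0 0 0" --pt "0 0 0" --pt "0 0 0" --pt "0 0 0" --twist '[0, 0, 0, 0, 0, 0, 0]' --jaw 0.008

```text
time: 14.15
tool_pos: [455.5, 12.9, 44.2]
tcp_rot: [-3.142, -0.0, 1.485]
contact_force: [-0.6, -0.2, -1.1]
grip_width: 17.8
finger_force: 30.0
```

```bash
python3 - <<'E'
from h import *
plan((455.5,12.9,44.4,1.485),[(455.5,12.9,120,1.485,2),(412.4,-260,125,1.4868,7)])
E
```

```text
{"dp": [[0.0, 0.0, -0.038], [0.0, 0.0, -0.0375], [-0.0395, -0.003, -0.0005], [-0.0395, -0.003, -0.001], [-0.0395, -0.0025, -0.0005], [-0.0395, -0.003, -0.001], [-0.039, -0.0025, -0.0005], [-0.0395, -0.003, -0.001], [-0.039, -0.0025, -0.0005]], "twist": [0.0, 0.0, 0.0, 0.0, 0.0, 0.0, 0.0, -0.1, 0.0]} -> end [412.5, -259.9, 124.9] 1.4867
```

Request:
jog_arm --pt "0.0 0.0 -0.038" --pt "0.0 0.0 -0.0375" --pt "-0.0395 -0.003 -0.0005" --pt "-0.0395 -0.003 -0.001" --pt "-0.0395 -0.0025 -0.0005" --pt "-0.0395 -0.003 -0.001" --pt "-0.039 -0.0025 -0.0005" --pt "-0.0395 -0.003 -0.001" --pt "-0.039 -0.0025 -0.0005" --pt "0 0 0" --twist '[0, 0, 0, 0, 0, 0, 0, -0.1, 0, 0]'

```text
time: 15.4
tool_pos: [412.0, -262.1, 124.4]
tcp_rot: [3.142, 0.0, 1.483]
contact_force: [0.4, 1.4, -1.6]
grip_width: 17.6
finger_force: 30.0
```

Request:
jog_arm --pt "0 0 0" --pt "0 0 0" --pt "0 0 0" --twist '[0, 0, 0]'

```text
time: 15.78
tool_pos: [412.6, -259.1, 124.7]
tcp_rot: [-3.141, -0.0, 1.488]
contact_force: [-0.6, 0.2, -2.0]
grip_width: 17.8
finger_force: 30.0
```

```bash
python3 - <<'E'
from h import *
o=bot.get_obs();print(np.round(o['tool_pos'],1),np.round(o['tcp_rot'],4),o['contact_force'],o['finger_force'])
a=bot.capture('wrist');b=bot.capture('scene')
cv2.imwrite('pics/m2.png',np.vstack([a[:300],cv2.resize(b[230:400,160:360],(640,544))[:300]]))
E
```

```text
[ 412.6 -259.1  124.7] [-3.1415e+00 -3.0000e-04  1.4877e+00] [-0.58687678  0.2076257  -2.01756939] 29.989535082131624
```

View pics/m2.png

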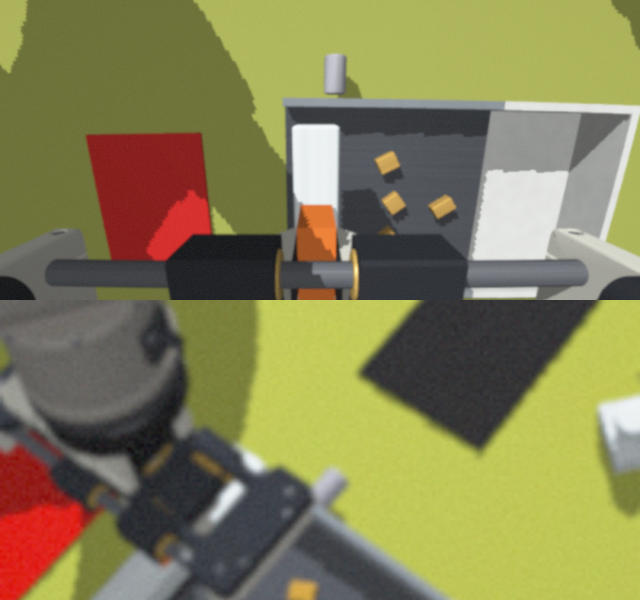

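The held scraper hangs over the plate's open end, parallel to it and between the rails. The chips are at (387,162), (394,203), (442,207) and (388,232), all ahead of it.

Request:
jog_arm --pt "0 0 0.025" --pt "0 0 0.017" --pt "0 0 0.003" --pt "0 0 0" --pt "0 0 0.001" --pt "0 0 0.0005" --pt "0 0 0" --twist '[0, 0, 0, 0, 0, 0, 0]'

```text
time: 16.75
tool_pos: [412.5, -260.0, 78.4]
tcp_rot: [3.141, 0.0, 1.486]
contact_force: [0.3, -0.1, -2.6]
grip_width: 17.8
finger_force: 30.0
```

Request:
jog_arm --pt "0 0 0.001" --pt "0 0 0" --pt "0 0 0" --twist '[0, 0, 0]'

```text
time: 17.12
tool_pos: [412.4, -259.9, 77.2]
tcp_rot: [-3.142, -0.0, 1.486]
contact_force: [-0.3, 0.8, -2.4]
grip_width: 17.8
finger_force: 30.0
```

Request:
jog_arm --pt "0 0.006 0" --pt "0 0.012 0" --pt "0 0.012 0" --pt "0 0.012 0" --pt "0 0.012 0" --pt "0 0.012 0" --pt "0 0.01 0" --pt "0 0.01 0" --pt "0 0.01 0" --pt "0 0.01 0" --twist '[0, 0, 0, 0, 0, 0, 0, 0, 0, 0]'

```text
time: 18.38
tool_pos: [518.7, -268.9, 77.2]
tcp_rot: [-3.142, -0.0, 1.486]
contact_force: [-1.0, 0.3, -2.3]
grip_width: 17.8
finger_force: 30.0
```

Request:
jog_arm --pt "0 0.008 0" --pt "0 0.008 0" --pt "0 0.008 0" --pt "0 0.008 0" --pt "0 0.006 0" --pt "0 0.006 0" --pt "0 0 0" --pt "0 0 0" --twist '[0, 0, 0, 0, 0, 0, 0, 0]'

```text
time: 19.38
tool_pos: [561.7, -272.5, 77.1]
tcp_rot: [-3.141, -0.0, 1.486]
contact_force: [-0.5, -0.3, -2.6]
grip_width: 17.4
finger_force: 30.0
```

```bash
python3 - <<'E'
from h import *
o=bot.get_obs();print(np.round(o['tool_pos'],1),np.round(o['tcp_rot'],4),o['contact_force'],o['finger_force'])
a=bot.capture('wrist');b=bot.capture('scene')
cv2.imwrite('pics/m3.png',np.vstack([a[:300],cv2.resize(b[260:400,160:360],(640,448))[:300]]))
for c in('wrist','scene'): print([(np.round(d['bbox']).astype(int).tolist(),round(d['confidence'],2)) for d in bot.find_in(c,'chip0')])
E
```

```text
[ 561.7 -272.5   77.1] [-3.1413e+00 -2.0000e-04  1.4864e+00] [-0.51620687 -0.3176863  -2.55009855] 29.989488814026117
[]
[([383, 293, 25, 31], 0.58)]
```

View pics/m3.png

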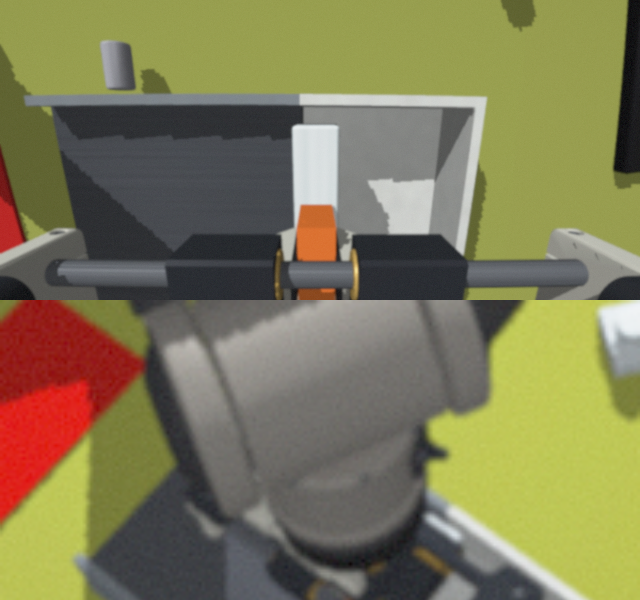

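Request:
jog_arm --pt "0 0 -0.03" --pt "0 0 -0.04" --pt "-0.02 -0.02 -0.03" --pt "-0.035 -0.03 -0.01" --pt "-0.035 -0.03 0" --pt "-0.02 -0.02 0" --pt "0 0 0" --pt "0 0 0" --twist '[0, 0, 0, 0, 0, 0, 0, 0]'

```text
time: 20.58
tool_pos: [453.3, -373.4, 187.3]
tcp_rot: [3.141, -0.0, 1.486]
contact_force: [0.1, 0.6, -2.3]
grip_width: 17.8
finger_force: 30.0
```

```bash
python3 - <<'E'
from h import *
o=bot.get_obs();print(np.round(o['tool_pos'],1),np.round(o['tcp_rot'],4),o['finger_force'],o['time'])
p=bot.camera_params('wrist');a=bot.capture('wrist');b=bot.capture('top')
cv2.imwrite('pics/m4.png',np.vstack([a[:300],cv2.resize(b[110:250,350:560],(640,427))[:300]]))
P=np.array([477.2,-265.5]);q=-.084;R=np.array([[np.cos(q),-np.sin(q)],[np.sin(q),np.cos(q)]])
for d in bot.find_in('wrist','chip0'):
    X=onz(p,*d['bbox'][:2],11);print(np.round(d['bbox']),round(d['confidence'],2),'in tray',np.round(R.T@(X[:2]-P)-[126,0],1))
E
```

```text
[ 453.3 -373.4  187.3] [ 3.1411e+00 -4.0000e-04  1.4862e+00] 29.98946350067854 20.575
[416.  46.  12.  16.] 0.68 in tray [-37.7  30.5]
[411. 107.  11.  17.] 0.54 in tray [-38.7 -30.1]
[415.  66.  16.  19.] 0.53 in tray [-37.3  11.4]
[413.  86.  11.  17.] 0.43 in tray [-38.   -8.6]
```

View pics/m4.png

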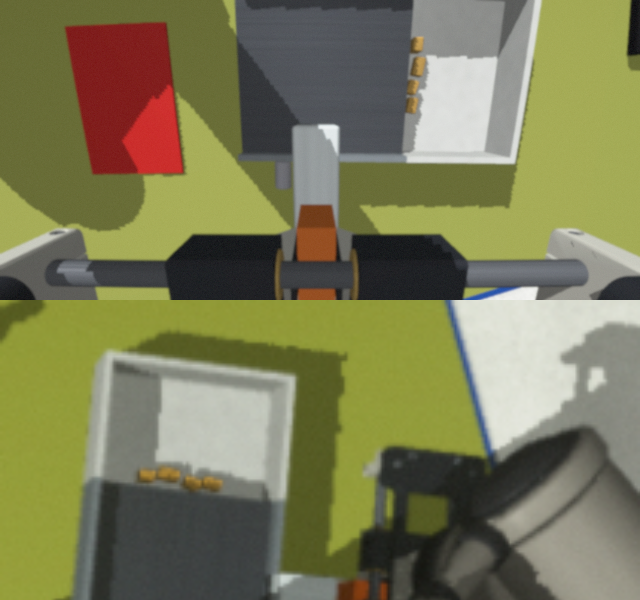

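All four offcuts lie in the tray by the plate edge, at (416,46), (415,66), (413,86) and (411,107) in the wrist view, and the plate is clear. Next, back to the mat.

```bash
python3 - <<'E'
from h import *
plan((453.3,-373.4,187.3,1.4862),[(455,13,120,1.486,9)])
E
```

```text
{"dp": [[0.043, -0.0035, 0.0075], [0.043, -0.0035, 0.0075], [0.0425, -0.0035, 0.0075], [0.043, -0.0035, 0.0075], [0.0425, -0.0035, 0.0075], [0.043, -0.0035, 0.0075], [0.0425, -0.0035, 0.0075], [0.043, -0.003, 0.0075], [0.0425, -0.0035, 0.0075]], "twist": [0.0, 0.0, 0.0, 0.0, 0.0, 0.0, 0.0, 0.0, 0.0]} -> end [454.9, 12.8, 119.8] 1.4862
```

Request:
jog_arm --pt "0.043 -0.0035 0.0075" --pt "0.043 -0.0035 0.0075" --pt "0.0425 -0.0035 0.0075" --pt "0.043 -0.0035 0.0075" --pt "0.0425 -0.0035 0.0075" --pt "0.043 -0.0035 0.0075" --pt "0.0425 -0.0035 0.0075" --pt "0.043 -0.003 0.0075" --pt "0.0425 -0.0035 0.0075" --pt "0 0 0" --twist '[0, 0, 0, 0, 0, 0, 0, 0, 0, 0]'

```text
time: 21.98
tool_pos: [454.0, 15.5, 119.4]
tcp_rot: [-3.141, -0.001, 1.492]
contact_force: [0.7, -0.0, -1.7]
grip_width: 17.3
finger_force: 30.0
```

Request:
jog_arm --pt "0 0 0" --pt "0 0 0.03" --pt "0 0 0.03" --pt "0 0 0.01" --pt "0 0 0.003" --pt "0 0 0" --pt "0 0 0.001" --pt "0 0 0.001" --pt "0 0 0" --twist '[0, 0, 0, 0, 0, 0, 0, 0, 0]'

```text
time: 23.1
tool_pos: [454.7, 12.5, 44.9]
tcp_rot: [3.141, -0.0, 1.487]
contact_force: [-0.3, 0.4, -2.1]
grip_width: 17.5
finger_force: 30.0
```

Request:
jog_arm --pt "0 0 0.0005" --pt "0 0 0.0005" --pt "0 0 0" --twist '[0, 0, 0]'

```text
time: 23.48
tool_pos: [454.7, 12.5, 44.2]
tcp_rot: [3.141, -0.0, 1.487]
contact_force: [-1.9, 0.5, 4.2]
grip_width: 17.5
finger_force: 30.0
```

Contact with the mat. I'll release and rise.

Request:
jog_arm --pt "0 0 0" --pt "0 0 0" --pt "0 0 0" --pt "0 0 -0.01" --pt "0 0 -0.04" --pt "0 0 -0.05" --pt "0 0 -0.05" --pt "-0.04 0 -0.02" --pt "-0.03 0 0" --pt "0 0 0" --twist '[0, 0, 0, 0, 0, 0, 0, 0, 0, 0]' --jaw 0.06

```text
time: 24.72
tool_pos: [448.6, -58.6, 214.5]
tcp_rot: [3.14, 0.0, 1.484]
contact_force: [1.1, 0.0, -0.1]
grip_width: 59.9
finger_force: 0.0
```

Request:
jog_arm --pt "0 0 0" --pt "0 0 0" --pt "0 0 0" --twist '[0, 0, 0]'

```text
time: 25.1
tool_pos: [448.6, -56.6, 213.6]
tcp_rot: [-3.141, -0.0, 1.487]
contact_force: [-0.0, 0.3, -0.5]
grip_width: 60.1
finger_force: 0.0
```

```bash
python3 - <<'E'
from h import *
o=bot.get_obs();print(np.round(o['tool_pos'],1),o['time'],o['finger_force'])
p=bot.camera_params('wrist');a=bot.capture('wrist');b=bot.capture('scene');bot.capture('top')
m=orange(a);n,l,st,c=cv2.connectedComponentsWithStats(m.astype(np.uint8));i=1+np.argmax(st[1:,4]);print(st[i],onz(p,*c[i],75))
cv2.imwrite('pics/m5.png',np.vstack([a[:300],cv2.resize(b[100:400,160:480],(640,600))[:300]]))
for cam in('top','scene'): print(cam,[(np.round(d['bbox']).astype(int).tolist(),round(d['confidence'],2)) for d in bot.find_in(cam,'chip0')])
E
```

```text
[448.6 -56.6 213.6] 25.1 0.0
[309  95  16  42 671] [454.83566177  13.4442378   75.        ]
top []
scene [([279, 372, 12, 6], 0.64), ([290, 355, 7, 9], 0.55), ([287, 364, 9, 12], 0.5)]
```

View pics/m5.png

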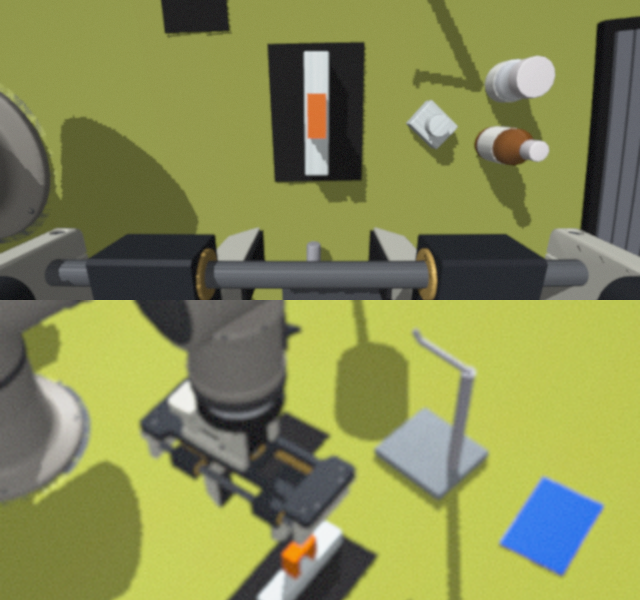

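The scraper stands upright at the mat's centre (317,115). The part, jar and flask are where they were. I'm handing in.

```bash
python3 -c "
from plant import bot
print(bot.close_job())"
```

```text
the job is handed in; nothing more can be done
None
```

I handed the job in at about 25 s of the 61 s allowed: the scraper stands released and upright on the larger black mat, all four offcuts are in the catch tray, and the jar, flask and part look unmoved; no verdict was returned.

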